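# Unstack the seasoning tins of a food stall into their trays

### The arm

A 6-joint arm with a two-finger parallel gripper is mounted at the origin on the work surface. World frame = base frame: x ahead of the robot, y to its left, z up, the work surface at z = 0. Lengths are in m, angles in rad, forces in N, time in s.
With the tool pointing down it reaches from about 0.25 to 0.8 m from the base axis. Payload 3.9 kg.
Tool frame: the origin (TCP) lies midway between the tips of the shut fingers; the grasp point (between the pads) lies 19 mm behind it; z points along the fingers, y is the line along which they close (so a half turn about z gives the same grasp; the last joint's range is limited). The gripper opens to 85 mm and grips with 20 to 120 N. Pads are 22 mm wide; open, the fingers measure 114 mm over their backs; the gripper's body (76 mm by 85 mm) begins 54 mm behind the grasp point. The pads swing forward as they close: fully open they stand 13 mm farther back than shut.
Start: joints at [0, 0.26, -0.138, 1.173, 0, 1.571], TCP at [0.525, -0, 0.193] pointing down, gripper open.
Joint ranges: [-2.78, 2.78], [-0.83, 1.72], [-1.28, 1.37], [-1.9, 2.12], [-1.57, 1.48], [-3.14, 3.14]. Speed limits (rad/s): [2.57, 2.57, 3.14, 3.14, 3.14, 3.14].

### API

Orientations are given as [roll, pitch, yaw] about the fixed x, y, z axes, in that order (R = Rz(yaw) Ry(pitch) Rx(roll)).
In Python, from bench import * gives the robot as it stands. The module is installed in compiled form; this text tells all that it offers.
- The arm moves only by the tool servo_tool, never from a script. Its argument "moves" is a list of rows, each a list of 7 numbers: the shift along the tool's x, y, z in m, then the turn, a rotation vector about the tool's x, y, z in rad, then the gripper's target within -1 to 1 (shut at 1, half-way at 0, fully open at -1). A call has 1 to 8 rows; each row shifts and turns the commanded pose from where the row before left it, along the tool's axes as they then stand; what a row does not reach is not made up. A row lasts 1/8 s, in which the tool goes at most 62.5 mm and 10.7 degrees, less where a joint would pass 70% of its speed; a pose out of reach is approached as far as the arm can. A call with a gripper value outside its range is refused whole. The fingers move at their own pace and stop on an object; "newtons" is the grip in N (left out, the last holds). Time passes only in rows, so rows that do not move let the fingers close. It gives the time, the measured TCP pose, the force, the opening and the grip force at its end, in the units of the state.
- read_state(): the state, without advancing time (a new reading comes with each control period).
- snapshot(name): name is "scene" or "side" or "wrist"; returns the picture (420x560x3 uint8, blue, green, red); there is no depth.
- get_calibration(name): a dict with "fx", "fy", "cx", "cy" (pixels), "pose" (4x4, takes a point from camera to world coordinates); the wrist camera has in their place "T_tool_cam" (4x4, takes a point from camera to tool coordinates, whose origin is the TCP and whose axes are the flange's). Camera axes: x right, y up, looking along -z (the intrinsics and any distortion apply to the point x, -y, -z); pixel columns grow to the right and rows downward; lengths in m; the calibration is good to about 2 mm. A picture is of the moment at which its call begins: read the wrist's pose just before it. get_calibration takes no time and is no camera call.
- hand_in(): hands the job in; it is judged then, once.
The state is a dict: "clock": time; "qpos": joint angles; "qvel": joint speeds; "joint_efforts": joint torques, N m; "tool_pos": TCP position; "tool_rot": TCP orientation; "force": force on the tool from outside, world axes, zero at the start; "wrist_torque": the same for the moment, N m; "grip_width": finger opening in m; "gripper_force": force on a finger pad.
Only numpy, scipy, OpenCV 4.12 (cv2) and the standard library are available. Lean on these libraries where they do the work, as an engineer would, in place of code of your own. Each camera call takes 0.05 s, during which the arm holds its last target. There are 200 camera calls.

### The job

Opening the stall: the four steel seasoning tins have come piled on a wooden board. Take the pile apart from the top and set each tin flat inside the rim of the white tray that has its own shape (long narrow, square, round and large oblong), keeping every tin upright all the way, and leave all four released and at rest.

Things in the scene. Friction and masses are not known exactly. Their poses are not given: they have to be found in the camera images.
- tin_long: Plain brushed steel seasoning tin with a closed flat lid (one rigid piece), long and narrow: 34 mm along its x, 112 mm along its y, 36 mm high. It starts on top of the pile, as a bridge across the square and the round tin. Origin: centre of its underside; z up.
- tin_square: Plain brushed steel seasoning tin with a closed flat lid (one rigid piece), square: 56 x 56 mm, 36 mm high, sides along its x and y. It starts in the middle layer, on one half of the large tin, about 12 mm beside the round tin along the pile's length. Origin: centre of its underside; z up.
- tin_round: Plain brushed steel seasoning tin with a closed flat lid (one rigid piece), round: diameter 56 mm, 36 mm high. It starts in the middle layer, on the other half of the large tin; which half is which changes. Origin: centre of its underside; z up.
- tin_large: Plain brushed steel seasoning tin with a closed flat lid (one rigid piece), large oblong: 60 mm along its x, 132 mm along its y, 40 mm high. It starts at the bottom, on a fixed wooden board 92 x 160 mm, 10 mm thick, so its underside is at z = 10 mm. The square and round tin stand about 34 mm either side of its centre along its y. Origin: centre of its underside; z up.
- tray_long: Fixed shallow white plastic tray with a grey floor; floor 3 mm above the counter, rim 4 mm wide with its top 7 mm above the counter; oblong, inside 50 mm along its x and 128 mm along its y (8 mm of play on each side of the long narrow tin). Origin: its centre at counter level (z = 0); z up. Place and yaw differ every time.
- tray_square: Fixed shallow white plastic tray with a grey floor; floor 3 mm above the counter, rim 4 mm wide with its top 7 mm above the counter; square, inside 72 x 72 mm along its x and y (8 mm of play on each side of the square tin). Origin: its centre at counter level (z = 0); z up. Place and yaw differ every time.
- tray_round: Fixed shallow white plastic tray with a grey floor; floor 3 mm above the counter, rim 4 mm wide with its top 7 mm above the counter; round, inside diameter 72 mm (8 mm of play all round the round tin). Origin: its centre at counter level (z = 0); z up. Place and yaw differ every time.
- tray_large: Fixed shallow white plastic tray with a grey floor; floor 3 mm above the counter, rim 4 mm wide with its top 7 mm above the counter; large oblong, inside 76 mm along its x and 148 mm along its y (8 mm of play on each side of the large tin). (A bowl 45 mm high and a jar 60 mm high also stand about; not part of the job.) Origin: its centre at counter level (z = 0); z up. Place and yaw differ every time.
Not all that is in view belongs to the job. What is shaped like the tray_round but blue or red is not meant.

How it is judged:
By the outcome, as a careful person would: the job done as asked, in the order asked, and still so for the second after the job is handed in, with the robot touching nothing.
It also fails if it takes over 120 s, if anything falls off the work surface, if the arm or the gripper's body presses on something with over 40 N, if the wrist force passes 120 N, or if a joint passes its speed limit or range.

## Working session

There is one attempt and no reset: what is moved stays moved. The work goes in short steps, Python scripts to look and compute and a tool call to move; the robot and the scene stay as the last step left them, time stands still between calls to the robot, and variables do not carry over. Pictures are saved under pics/ and viewed, at most 14 in all, crops included, and the job is handed in when it is done.

Besides the shell and the picture viewer there is one more tool, called after ">>>" in YAML: its name, and indented under it one key for each argument. servo_tool: Moves the arm, as the interface text tells. Its arguments: {"type":"object","properties":{"moves":{"type":"array","items":{"type":"array","items":{"type":"number"}}},"newtons":{"type":"number"}},"required":["moves"]}

```bash
mkdir -p pics
python3 - <<'E'
from bench import *
import cv2, numpy as np
np.set_printoptions(precision=4,suppress=True)
for n in ("scene","side","wrist"):
    cv2.imwrite(f"pics/{n}0.png",snapshot(n))
    c=get_calibration(n); print(n,{k:(v if not hasattr(v,'shape') else v.tolist()) for k,v in c.items()})
s=read_state();print(s)
a=cv2.imread("pics/scene0.png");b=cv2.imread("pics/side0.png")
E
```

```text
scene {'fx': 464.0068246690088, 'fy': 464.0068246690088, 'cx': 275.90034950003263, 'cy': 209.05912652356128, 'pose': [[0.5956561724949603, -0.5788604580638879, 0.5568790660984844, 1.1333591380576309], [0.8031884955266534, 0.43705092746172003, -0.4048144358326186, -0.41802206894101357], [-0.009053442565415161, 0.6884090767086937, 0.7252661430694244, 0.9509650302302272], [0.0, 0.0, 0.0, 1.0]]}
side {'fx': 486.7305175393598, 'fy': 486.7305175393598, 'cx': 288.21947493235245, 'cy': 212.74871556254018, 'pose': [[-0.833689342243202, 0.29753952940562134, -0.465222859575041, -0.08267105854479546], [-0.5521923032524806, -0.4594694244870704, 0.6956806078871545, 0.8756482855008387], [-0.006763198859812729, 0.8368739907552399, 0.5473538003326376, 0.7479526640955035], [0.0, 0.0, 0.0, 1.0]]}
wrist {'fx': 373.48013277386013, 'fy': 373.48013277386013, 'cx': 287.027139380017, 'cy': 207.34575195925288, 'T_tool_cam': [[-0.0005568750983978405, 0.9450011305970104, 0.3270665881139444, 0.08380826294704906], [0.9999993058583301, 0.0008658574485549907, -0.0007991080882943859, 0.0002824671215174712], [-0.001038351088399378, 0.32706591608000146, -0.9450009568067994, -0.18000994782427343], [0.0, 0.0, 0.0, 1.0]]}
{'clock': 0.15, 'qpos': array([ 0.    ,  0.2606, -0.1391,  1.1727,  0.    ,  1.5708]), 'qvel': array([ 0.0013, -0.0006,  0.0028,  0.0022,  0.0001,  0.0016]), 'joint_efforts': array([ -0.    , -40.6005,  25.4167,   0.0126,  -0.    ,  -0.    ]), 'tool_pos': array([0.5244, 0.    , 0.1918]), 'tool_rot': array([-3.14  , -0.    ,  1.5708]), 'force': array([-0.362 , -0.1968, -0.9519]), 'wrist_torque': array([-0.0619,  0.0051,  0.0043]), 'gripper_force': 0.0, 'grip_width': 0.08541904694265694}
```

View pics/scene0.png

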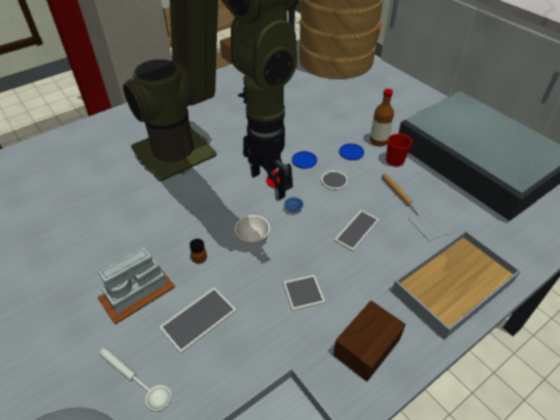

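View pics/side0.png

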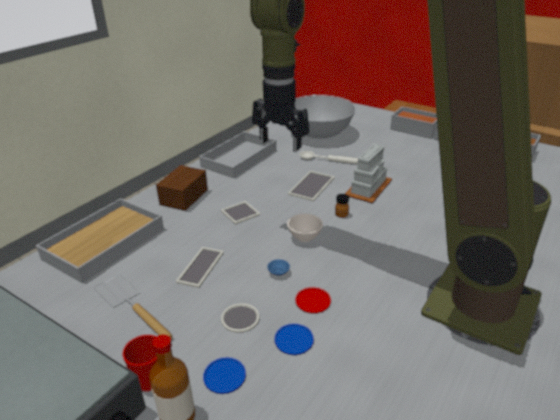

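The scene view shows the pile on its board at about (137,283). The trays are: large (198,318), long (357,229), square (303,291) and white round (335,180). The bowl is at (252,229) and the jar at (198,250). The blue discs at (304,159) and (351,152) and the red disc at (272,180) are decoys.

```bash
cat > h.py <<'E'
from bench import *
import cv2, numpy as np
np.set_printoptions(precision=4,suppress=True)
from scipy.spatial.transform import Rotation as Ro
def cam(n,s=None):
    c=get_calibration(n)
    if n=="wrist":
        T=np.eye(4);T[:3,:3]=Ro.from_euler('xyz',s['tool_rot']).as_matrix();T[:3,3]=s['tool_pos']
        c['pose']=T@np.array(c['T_tool_cam'])
    c['pose']=np.array(c['pose']);return c
def ray(c,p):
    p=np.atleast_2d(np.asarray(p,float))
    d=np.c_[(p[:,0]-c['cx'])/c['fx'],-(p[:,1]-c['cy'])/c['fy'],-np.ones(len(p))]@c['pose'][:3,:3].T
    return c['pose'][:3,3],d
def plane(c,p,z):
    o,d=ray(c,p);return (o+d*((z-o[2])/d[:,2])[:,None])[:,:2]
def tri(c1,p1,c2,p2):
    o1,d1=ray(c1,p1);o2,d2=ray(c2,p2);d1=d1[0];d2=d2[0]
    t=np.linalg.lstsq(np.c_[d1,-d2],o2-o1,rcond=None)[0]
    a=o1+t[0]*d1;b=o2+t[1]*d2;return (a+b)/2,np.linalg.norm(a-b)
def proj(c,P):
    P=np.atleast_2d(P);q=(P-c['pose'][:3,3])@c['pose'][:3,:3]
    return np.c_[c['cx']+c['fx']*q[:,0]/-q[:,2],c['cy']-c['fy']*q[:,1]/-q[:,2]]
def floor(im,seed):
    "dark-grey tray floor: blob under the seed, by colour closeness"
    g=cv2.GaussianBlur(im,(3,3),0);h,w=im.shape[:2];m=np.zeros((h+2,w+2),np.uint8)
    cv2.floodFill(g,m,tuple(seed),0,(14,)*3,(14,)*3,4|cv2.FLOODFILL_FIXED_RANGE|cv2.FLOODFILL_MASK_ONLY|(255<<8))
    k=cv2.findContours(m[1:-1,1:-1],cv2.RETR_EXTERNAL,cv2.CHAIN_APPROX_NONE)[0]
    return max(k,key=len)[:,0,:].astype(float)
E
python3 - <<'E'
from h import *
A=cv2.imread("pics/scene0.png");B=cv2.imread("pics/side0.png");ca=cam("scene");cb=cam("side")
S={"long":((357,229),(200,266)),"square":((303,291),(240,211)),"round":((335,180),(240,318)),"large":((198,318),(312,185))}
for n,(p,q) in S.items():
    r=[]
    for im,c,s in((A,ca,p),(B,cb,q)):
        k=floor(im,s);M=cv2.moments(k.astype(np.float32));ctr=np.array([M['m10'],M['m01']])/M['m00'];r.append(ctr)
        w=plane(c,k,.003);b=cv2.minAreaRect((w*1000).astype(np.float32));print(n,len(k),ctr,np.array(b[0]),np.array(b[1]),b[2])
    print("  tri",*tri(ca,r[0],cb,r[1]))
o=np.hstack([cv2.resize(A[235:325,90:180],(400,400),interpolation=cv2.INTER_CUBIC),cv2.resize(B[135:215,330:410],(400,400),interpolation=cv2.INTER_CUBIC)])
cv2.imwrite("pics/pile.png",o)
E
```

```text
long 75 [356.5414 229.3283] [596.541  242.1263] [ 40.9392 117.7617] 15.477624893188477
long 86 [199.3575 265.9306] [601.8229 236.3121] [ 42.3139 117.1492] 15.743086814880371
  tri [0.5987 0.2397 0.0043] 0.002102661140606795
square 89 [303.3766 291.4944] [664.7297   1.1832] [64.7744 63.0371] 67.9365005493164
square 53 [239.8235 211.2285] [669.2864  -4.1617] [59.9319 56.8481] 66.39180755615234
  tri [ 0.6665 -0.0004  0.0057] 0.0002690935641977639
round 46 [334.0866 179.4423] [411.9546 322.7831] [54.8994 55.1457] 15.158097267150879
round 73 [239.5507 317.142 ] [415.4833 319.0341] [61.3624 58.8326] 36.886619567871094
  tri [0.4135 0.3213 0.0049] 0.00046755113718819003
large 136 [197.023  318.6421] [ 574.5754 -238.9656] [ 67.4667 141.3677] 6.16681432723999
large 72 [310.7322 184.6174] [ 579.6644 -243.3974] [ 62.57   129.2136] 5.988981246948242
  tri [ 0.5779 -0.2406  0.004 ] 0.003705880054884999
```

View pics/pile.png

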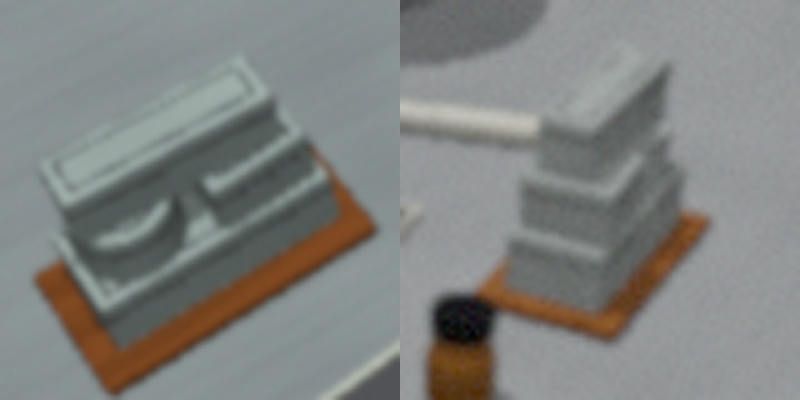

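The crops show the long tin bridging on top. Under it the round tin is at the lower-left end in the scene view and the square tin at the upper-right end, with the large tin below them on the orange board. Next I triangulate the top lid.

Run:
```python
from h import *
ca=cam("scene");cb=cam("side")
a=np.array([[99,273.3],[143.6,247.4],[151.9,256.4],[106.9,281.8]])
w=plane(ca,a,.122);print(w,w.mean(0),np.linalg.norm(np.diff(w,axis=0),axis=1))
d=(w[1]+w[2]-w[0]-w[3]);print("dir deg",np.degrees(np.arctan2(d[1],d[0])))
P=np.c_[w,np.full(4,.122)];print(proj(cb,P))
print(tri(ca,a[1],cb,[358,160.5]),tri(ca,a[2],cb,[367.5,162]),tri(ca,a[0],cb,[376,143.5]))
# other obstacles
for n,p,q in(("bowl",(252,229),(305,227)),("jar",(198,243),(343,199))):print(n,tri(ca,p,cb,q))
```

```text
[[ 0.4193 -0.3794]
 [ 0.4115 -0.2695]
 [ 0.4466 -0.2659]
 [ 0.451  -0.3743]] [ 0.4321 -0.3223] [0.1102 0.0354 0.1085]
dir deg 93.21885461433222
[[381.8319 144.8511]
 [368.0702 159.6617]
 [356.246  157.0959]
 [371.3708 143.0051]]
(array([ 0.4274, -0.2637,  0.1244]), np.float64(0.025690601956374147)) (array([ 0.4221, -0.2682,  0.1066]), np.float64(0.021879870904867576)) (array([ 0.4315, -0.3765,  0.1281]), np.float64(0.012499660156672992))
bowl (array([0.4504, 0.0009, 0.0347]), np.float64(0.0010021121171862129))
jar (array([ 0.4203, -0.1428,  0.0541]), np.float64(0.002204973786444462))
```

>>> servo_tool:
  moves:
    - [-0.046, -0.0132, -0.008, 0, 0, -0.008, -1]
    - [-0.046, -0.0132, -0.008, 0, 0, -0.008, -1]
    - [-0.046, -0.0132, -0.008, 0, 0, -0.008, -1]
    - [-0.046, -0.0132, -0.008, 0, 0, -0.008, -1]
    - [-0.046, -0.0132, -0.008, 0, 0, -0.008, -1]
    - [-0.046, -0.0132, -0.008, 0, 0, -0.008, -1]
    - [-0.046, -0.0132, -0.008, 0, 0, -0.008, -1]
    - [0, 0, 0, 0, 0, 0, -1]
  newtons: 40

```text
clock: 1.15
tool_pos: [0.4398, -0.3271, 0.2485]
tool_rot: [3.141, 0.001, 1.622]
force: [-1.3, 0.4, -0.3]
grip_width: 0.0854
gripper_force: 0.0
```

Run:
```python
from h import *
s=read_state();im=snapshot("wrist");cv2.imwrite("pics/w1.png",im)
import pickle;pickle.dump(s,open("w1.pkl","wb"));print(s['tool_pos'],s['tool_rot'],s['force'])
c=cam("wrist",s)
w=np.array([[ 0.4193,-0.3794],[ 0.4115,-0.2695],[ 0.4466,-0.2659],[ 0.451,-0.3743]])
print(proj(c,np.c_[w,np.full(4,.122)]))
```

```text
[ 0.4398 -0.3271  0.2485] [3.1413 0.001  1.6221] [-1.3158  0.4198 -0.2542]
[[260.5613 237.7821]
 [254.5688 110.8993]
 [298.8093 108.5459]
 [296.3081 234.171 ]]
```

View pics/w1.png

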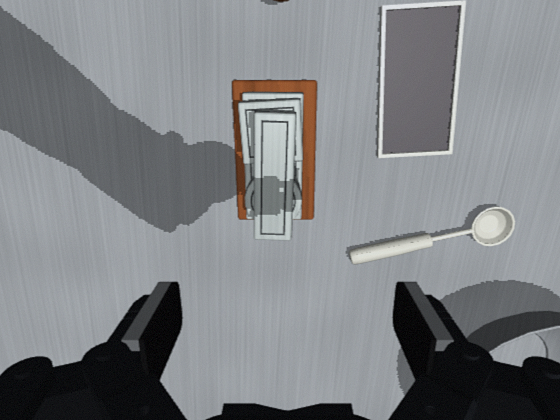

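The wrist view shows the long tin's lid at (254,112)-(296,113)-(292,240)-(255,238). The square tin is at the top end (240,102) and the round tin at the bottom (275,195). The large tray is at right (422,80).

Run:
```python
from h import *
import pickle;s=pickle.load(open("w1.pkl","rb"));c=cam("wrist",s);ca=cam("scene")
im=cv2.imread("pics/w1.png");g=cv2.cvtColor(im,6)
p=np.float32([[254,112],[296,113],[292,240],[255,238]]).reshape(-1,1,2)
cv2.cornerSubPix(g,p,(4,4),(-1,-1),(3,50,.01));p=p[:,0];print(p)
w=plane(c,p,.122);print(w,w.mean(0),np.linalg.norm(np.diff(w,axis=0),axis=1))
for i,j in((p[:2].mean(0),(147.7,251.9)),(p[2:].mean(0),(103,277.5)),(p.mean(0),(125.3,264.7))):print(tri(c,i,ca,j))
d=w[0]+w[1]-w[2]-w[3];print(np.degrees(np.arctan2(d[1],d[0])))
# large tray floor + board
k=floor(im,(422,80));b=cv2.minAreaRect((plane(c,k,.003)*1000).astype(np.float32));print("largetray",b)
hsv=cv2.cvtColor(im,40);m=cv2.inRange(hsv,(3,120,40),(20,255,255));k=max(cv2.findContours(m,0,1)[0],key=cv2.contourArea)[:,0].astype(float)
print("board",cv2.minAreaRect((plane(c,k,.01)*1000).astype(np.float32)))
```

```text
[[254.     112.    ]
 [296.8601 113.8902]
 [289.6261 239.2092]
 [254.7367 238.0932]]
[[ 0.4111 -0.2704]
 [ 0.4453 -0.2701]
 [ 0.4453 -0.3795]
 [ 0.4141 -0.38  ]] [ 0.4289 -0.325 ] [0.0342 0.1094 0.0312]
(array([ 0.4286, -0.269 ,  0.122 ]), np.float64(0.00266493782439105))
(array([ 0.4309, -0.3785,  0.1192]), np.float64(0.0050888126021357795))
(array([ 0.4288, -0.323 ,  0.1179]), np.float64(0.00017385653857441592))
90.80087607666661
largetray ((578.2616577148438, -242.28900146484375), (72.47545623779297, 147.4216766357422), 5.979619979858398)
board ((426.3677673339844, -324.3576965332031), (89.80782318115234, 156.46510314941406), 2.8839681148529053)
```

>>> servo_tool:
  moves:
    - [0.003, -0.01, 0.03, 0, 0, 0.025, -1]
    - [0, 0, 0.05, 0, 0, 0, -1]
    - [0, 0, 0.045, 0, 0, 0, -1]
    - [0, 0, 0.0295, 0, 0, 0, -1]
    - [0, 0, 0, 0, 0, 0, -1]
    - [0, 0, 0, 0, 0, 0, 0.5]
    - [0, 0, 0, 0, 0, 0, 1]
    - [0, 0, 0, 0, 0, 0, 1]
  newtons: 40

```text
clock: 2.2
tool_pos: [0.4311, -0.3222, 0.0953]
tool_rot: [3.14, 0.001, 1.602]
force: [-0.6, -0.4, 0.4]
grip_width: 0.0322
gripper_force: 0.0
```

>>> servo_tool:
  moves:
    - [0, 0, 0, 0, 0, 0, 1]
    - [0, 0, 0, 0, 0, 0, 1]
    - [0, 0, -0.01, 0, 0, 0, 1]
    - [0, 0, -0.02, 0, 0, 0, 1]
    - [0, 0, -0.03, 0, 0, 0, 1]
    - [0, 0, -0.04, 0, 0, 0, 1]

```text
clock: 2.95
tool_pos: [0.4296, -0.3213, 0.1948]
tool_rot: [-3.14, -0.001, 1.602]
force: [1.1, 0.4, -0.0]
grip_width: -0.0002
gripper_force: 0.0
```

Run:
```python
from h import *
s=read_state();print(s)
im=snapshot("wrist");cv2.imwrite("pics/w2.png",im)
import pickle;pickle.dump(s,open("w2.pkl","wb"))
```

```text
{'clock': 2.95, 'qpos': array([-0.6421,  0.28  , -0.104 ,  1.1883, -0.    ,  0.8978]), 'qvel': array([ 0.0007, -0.1621,  0.6536,  0.7898,  0.0011,  0.0019]), 'joint_efforts': array([ -0.0013, -41.1858,  23.4176,  -0.8207,  -0.0002,  -0.    ]), 'tool_pos': array([ 0.4296, -0.3213,  0.1948]), 'tool_rot': array([-3.1404, -0.0009,  1.6017]), 'force': array([ 1.1343,  0.4029, -0.0193]), 'wrist_torque': array([-0.0391,  0.0184,  0.0076]), 'gripper_force': 0.0, 'grip_width': -0.00015595521009341553}
```

View pics/w2.png

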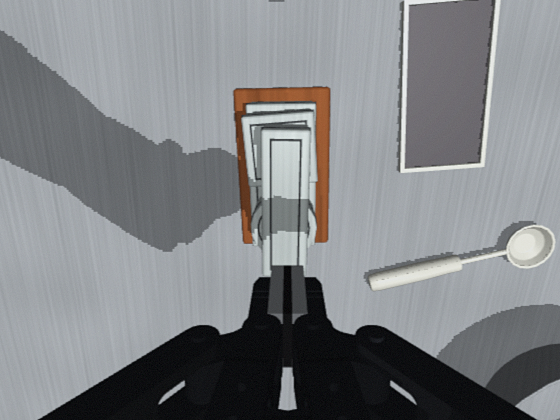

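The fingers shut on nothing. The pile still looks in place, with the long lid at (262,128)-(310,130) and its bottom end near row 275. I'll check whether it moved and where the TCP projects.

Run:
```python
from h import *
import pickle
s=pickle.load(open("w2.pkl","rb"));c=cam("wrist",s);s1=pickle.load(open("w1.pkl","rb"));c1=cam("wrist",s1);ca=cam("scene")
print("tcp px",proj(c,s['tool_pos']),"10/20mm up",proj(c,s['tool_pos']+[0,0,.019]))
im=cv2.imread("pics/w2.png");g=cv2.cvtColor(im,6)
p=np.float32([[263,128],[310,130]]).reshape(-1,1,2);cv2.cornerSubPix(g,p,(4,4),(-1,-1),(3,50,.01));p=p[:,0];print(p)
print("plane",plane(c,p,.122)); print("expected px",proj(c,[[.4111,-.2704,.122],[.4453,-.2701,.122]]))
for q,r in zip(p,((254,112),(296.9,113.9))):print("tri w1,w2",tri(c1,r,c,q))
# board: 10 mm check of wrist z via both
A=snapshot("scene");cv2.imwrite("pics/s2.png",A)
B=snapshot("side");cv2.imwrite("pics/d2.png",B)
o=np.hstack([cv2.resize(A[225:325,80:180],(400,400),interpolation=2),cv2.resize(B[95:225,310:440],(400,400),interpolation=2)])
cv2.imwrite("pics/c2.png",o)
```

```text
tcp px [[286.283  245.7633]] 10/20mm up [[286.2012 262.4983]]
[[261.5078 128.838 ]
 [312.7323 129.5224]]
plane [[ 0.4114 -0.27  ]
 [ 0.4456 -0.2694]]
expected px [[261.065  129.4844]
 [312.2039 130.6046]]
tri w1,w2 (array([ 0.4108, -0.2707,  0.1166]), np.float64(0.00044695934823314005))
tri w1,w2 (array([ 0.4457, -0.2703,  0.1168]), np.float64(0.0007189557861022668))
```

View pics/c2.png

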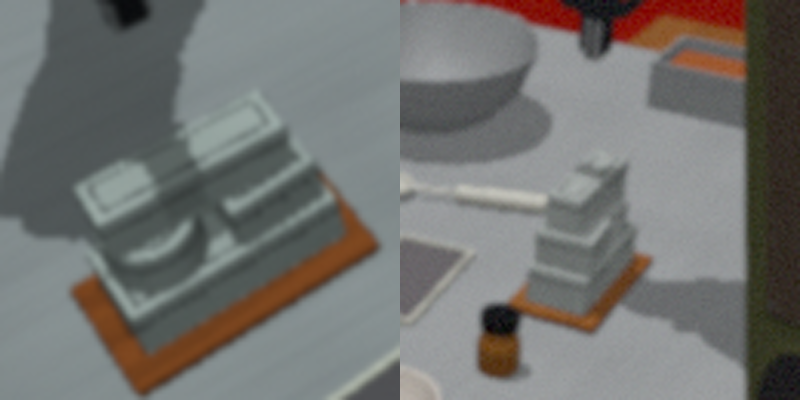

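The pile is undisturbed with its lid at about z 0.118. The shut tips at (287,266) in the wrist view don't match the projected TCP at (286,246). I'll triangulate the fingertip from scene (112,231) and side (373,113).

Run:
```python
from h import *
ca=cam("scene");cb=cam("side");s=read_state()
print(s['tool_pos'],s['grip_width'],s['qpos'])
print("tip",tri(ca,(112.5,231),cb,(373.4,112.9)))
print("tcp proj",proj(ca,s['tool_pos']),proj(cb,s['tool_pos']))
print("tcp+.03 proj",proj(ca,s['tool_pos']+[0,0,.03]),proj(cb,s['tool_pos']+[0,0,.03]))
A=cv2.imread("pics/s2.png");B=cv2.imread("pics/d2.png")
for im,c in((A,ca),(B,cb)):
    for k in(0,.03):cv2.circle(im,tuple(int(v) for v in np.rint(proj(c,s['tool_pos']+[0,0,k])[0])),1,(0,0,255) if k==0 else (0,255,0),-1)
o=np.hstack([cv2.resize(A[160:260,60:160],(400,400),interpolation=0),cv2.resize(B[50:150,320:420],(400,400),interpolation=0)])
cv2.imwrite("pics/t2.png",o)
```

```text
[ 0.4319 -0.3229  0.197 ] -0.00014444174743910077 [-0.6421  0.2778 -0.1015  1.1855  0.      0.8978]
tip (array([ 0.4327, -0.3228,  0.2374]), np.float64(0.0027526133052961253))
tcp proj [[116.8035 243.0346]] [[371.9793 126.8206]]
tcp+.03 proj [[113.0437 233.7667]] [[372.9191 116.786 ]]
```

View pics/t2.png

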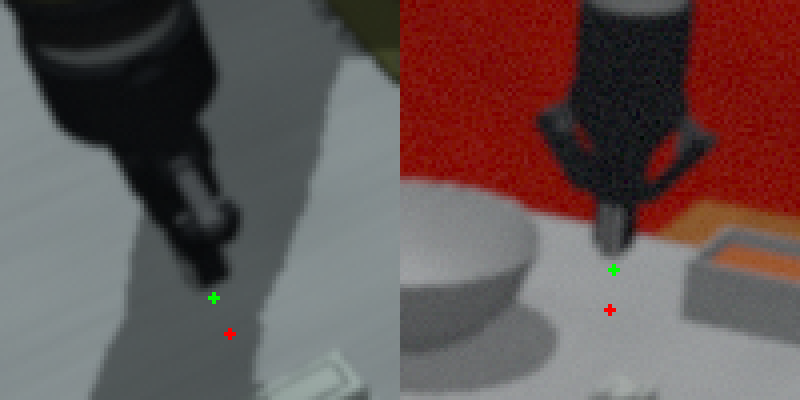

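All three cameras agree that the real fingertips sit about 40 mm short of the reported TCP (tip z 0.237, reported 0.197), with xy correct. I'll allow for this and retry 40 mm deeper, more gently.

>>> servo_tool:
  moves:
    - [0, 0, 0, 0, 0, 0, -1]
    - [0, -0.002, 0.02, 0, 0, 0, -1]
    - [0, 0, 0.02, 0, 0, 0, -1]
    - [0, 0, 0.025, 0, 0, 0, -1]
    - [0, 0, 0.03, 0, 0, 0, -1]
    - [0, 0, 0.02, 0, 0, 0, -1]
    - [0, 0, 0.02, 0, 0, 0, -1]
    - [0, 0, 0, 0, 0, 0, -1]

```text
clock: 4.1
tool_pos: [0.4257, -0.3199, 0.0564]
tool_rot: [-3.137, -0.004, 1.602]
force: [0.0, 0.0, 0.6]
grip_width: 0.0855
gripper_force: 0.0
```

>>> servo_tool:
  moves:
    - [0, 0, 0.011, 0, 0, 0, -1]
    - [0, 0, 0, 0, 0, 0, -1]
    - [0, 0, 0, 0, 0, 0, 1]
    - [0, 0, 0, 0, 0, 0, 1]
    - [0, 0, 0, 0, 0, 0, 1]
    - [0, 0, 0, 0, 0, 0, 1]
    - [0, 0, 0, 0, 0, 0, 1]

```text
clock: 4.97
tool_pos: [0.4286, -0.322, 0.0485]
tool_rot: [3.141, 0.001, 1.602]
force: [0.0, 0.0, 4.5]
grip_width: 0.0335
gripper_force: 41.0
```

Gripped: width 33.5 mm, 41 N. Lift, turn and carry to the long tray.

>>> servo_tool:
  moves:
    - [0, 0, -0.01, 0, 0, 0, 1]
    - [0, 0, -0.03, 0, 0, 0, 1]
    - [0, 0, -0.04, 0, 0, 0, 1]
    - [0, 0, -0.04, 0, 0, -0.06, 1]
    - [0, 0, -0.03, 0, 0, -0.06, 1]
    - [0, 0, 0, 0, 0, -0.06, 1]
    - [0, 0, 0, 0, 0, -0.061, 1]
    - [0, 0, 0, 0, 0, 0, 1]

```text
clock: 5.98
tool_pos: [0.4278, -0.3214, 0.198]
tool_rot: [-3.141, -0.001, 1.842]
force: [0.4, -0.0, -1.6]
grip_width: 0.0335
gripper_force: 40.6
```

>>> servo_tool:
  moves:
    - [0.02, 0.0127, 0, 0, 0, 0, 1]
    - [0.035, 0.022, 0, 0, 0, 0, 1]
    - [0.044, 0.028, 0, 0, 0, 0, 1]
    - [0.044, 0.028, 0, 0, 0, 0, 1]
    - [0.044, 0.028, 0, 0, 0, 0, 1]
    - [0.044, 0.028, 0, 0, 0, 0, 1]
    - [0.044, 0.028, 0, 0, 0, 0, 1]
    - [0.044, 0.028, 0, 0, 0, 0, 1]

```text
clock: 6.98
tool_pos: [0.5378, 0.0417, 0.1979]
tool_rot: [-3.141, 0.0, 1.842]
force: [0.4, -0.2, -1.3]
grip_width: 0.0337
gripper_force: 40.5
```

>>> servo_tool:
  moves:
    - [0.044, 0.028, 0, 0, 0, 0, 1]
    - [0.044, 0.028, 0, 0, 0, 0, 1]
    - [0.044, 0.028, 0, 0, 0, 0, 1]
    - [0.03, 0.019, 0, 0, 0, 0, 1]
    - [0.0145, 0.0113, 0, 0, 0, 0, 1]
    - [0, 0, 0, 0, 0, 0, 1]
    - [0, 0, 0, 0, 0, 0, 1]

```text
clock: 7.85
tool_pos: [0.5998, 0.2399, 0.1977]
tool_rot: [-3.14, 0.001, 1.842]
force: [-0.7, 0.0, -2.0]
grip_width: 0.0333
gripper_force: 40.5
```

Run:
```python
from h import *
s=read_state();im=snapshot("wrist");cv2.imwrite("pics/w3.png",im)
import pickle;pickle.dump(s,open("w3.pkl","wb"));print(s['tool_pos'],s['tool_rot'],s['grip_width'],s['gripper_force'])
```

```text
[0.5998 0.2399 0.1977] [-3.1402  0.0006  1.842 ] 0.033333085307303396 40.50270438194275
```

View pics/w3.png

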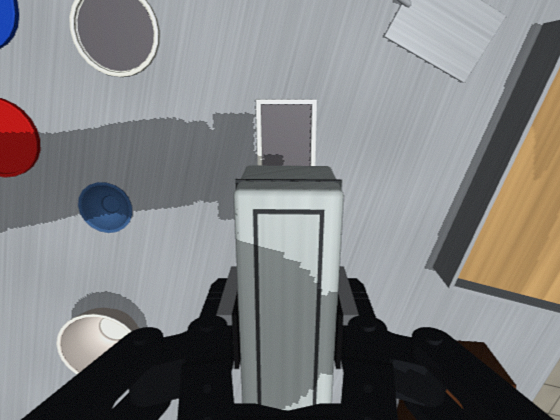

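The tin is held level. The tray's outer far corners show at (256,100) and (317,100), and the white round tray's grey floor is at (117,30).

Run:
```python
from h import *
import pickle;s=pickle.load(open("w3.pkl","rb"));c=cam("wrist",s)
w=plane(c,[[256,100],[317,100],[258,163],[316,163]],.007);print(w,np.linalg.norm(w[1]-w[0]))
d=w[1]-w[0];u=np.array([-d[1],d[0]])/np.linalg.norm(d)
print("yaw of long axis",np.degrees(np.arctan2(u[1],u[0])),np.degrees(np.arctan2(*(w[0]-w[2])[::-1])),np.degrees(np.arctan2(*(w[1]-w[3])[::-1])),"centre",(w[0]+w[1])/2-u*.068)
b=s['tool_pos'][2]+.0375
t=plane(c,[[236,190],[342,190]],b+.036);e=plane(c,[[243,167],[335,167]],b);print("tin front lid",t,np.linalg.norm(t[1]-t[0]),"front bottom",e, "mid",e.mean(0))
t2=t.mean(0);print("tin centre est",e.mean(0)-u*.056,t2-u*.056)
```

```text
[[0.5544 0.2934]
 [0.6105 0.309 ]
 [0.5711 0.2345]
 [0.6275 0.2502]] 0.05827226791687033
yaw of long axis 105.51045971746143 105.83810331456233 106.07146140298728 centre [0.6006 0.2357]
tin front lid [[0.5715 0.2863]
 [0.6019 0.2948]] 0.03147564246567932 front bottom [[0.57   0.2845]
 [0.6045 0.2941]] mid [0.5872 0.2893]
tin centre est [0.6022 0.2354] [0.6017 0.2366]
```

>>> servo_tool:
  moves:
    - [0, 0, 0.02, 0, 0, 0, 1]
    - [0, 0, 0.045, 0, 0, 0, 1]
    - [0, 0, 0.045, 0, 0, 0, 1]
    - [0, 0, 0.045, 0, 0, 0, 1]
    - [0, 0, 0.04, 0, 0, 0, 1]
    - [0, 0, 0.02, 0, 0, 0, 1]
    - [0, 0, 0.01, 0, 0, 0, 1]
    - [0, 0, 0, 0, 0, 0, 1]

```text
clock: 8.9
tool_pos: [0.6002, 0.24, -0.027]
tool_rot: [-3.141, 0.0, 1.842]
force: [-0.2, -0.0, -1.4]
grip_width: 0.0338
gripper_force: 40.5
```

>>> servo_tool:
  moves:
    - [0, 0, 0.002, 0, 0, 0, 1]
    - [0, 0, 0.002, 0, 0, 0, 1]
    - [0, 0, 0, 0, 0, 0, 1]

```text
clock: 9.28
tool_pos: [0.6007, 0.2409, -0.0305]
tool_rot: [3.141, -0.0, 1.843]
force: [0.3, 0.2, -0.8]
grip_width: 0.0335
gripper_force: 40.5
```

>>> servo_tool:
  moves:
    - [0, 0, 0.0015, 0, 0, 0, 1]
    - [0, 0, 0.0015, 0, 0, 0, 1]
    - [0, 0, 0, 0, 0, 0, 1]

```text
clock: 9.65
tool_pos: [0.6008, 0.2409, -0.0327]
tool_rot: [3.14, -0.0, 1.843]
force: [-1.7, -1.2, 5.5]
grip_width: 0.0335
gripper_force: 45.8
```

>>> servo_tool:
  moves:
    - [0, 0, 0, 0, 0, 0, -1]
    - [0, 0, 0, 0, 0, 0, -1]
    - [0, 0, 0, 0, 0, 0, -1]
    - [0, 0, -0.02, 0, 0, 0, -1]
    - [0, 0, -0.05, 0, 0, 0, -1]
    - [0, 0, -0.06, 0, 0, 0, -1]
    - [0, 0, -0.06, 0, 0, 0, -1]
    - [0, 0, -0.06, 0, 0, 0, -1]

```text
clock: 10.65
tool_pos: [0.6002, 0.2407, 0.2179]
tool_rot: [3.141, -0.0, 1.843]
force: [0.4, -0.1, 0.5]
grip_width: 0.0854
gripper_force: 0.0
```

>>> servo_tool:
  moves:
    - [-0.044, -0.028, 0, 0, 0, 0, -1]
    - [-0.044, -0.028, 0, 0, 0, 0, -1]
    - [-0.044, -0.028, 0, 0, 0, 0, -1]
    - [-0.044, -0.028, 0, 0, 0, 0, -1]
    - [-0.044, -0.028, 0, 0, 0, 0, -1]
    - [-0.044, -0.028, 0, 0, 0, 0, -1]
    - [-0.044, -0.028, 0, 0, 0, 0, -1]
    - [-0.044, -0.028, 0, 0, 0, 0, -1]

```text
clock: 11.65
tool_pos: [0.4786, -0.16, 0.216]
tool_rot: [3.141, 0.0, 1.843]
force: [1.4, -0.8, -0.4]
grip_width: 0.0851
gripper_force: 0.0
```

>>> servo_tool:
  moves:
    - [-0.044, -0.028, 0, 0, 0, 0.055, -1]
    - [-0.044, -0.028, 0, 0, 0, 0.055, -1]
    - [-0.044, -0.028, 0, 0, 0, 0.055, -1]
    - [0, 0, 0, 0, 0, 0.055, -1]
    - [0, 0, 0, 0, 0, 0, -1]
    - [0, 0, 0, 0, 0, 0, -1]

```text
clock: 12.4
tool_pos: [0.4258, -0.3049, 0.2159]
tool_rot: [-3.141, -0.0, 1.624]
force: [-0.4, 0.3, -0.1]
grip_width: 0.0853
gripper_force: 0.0
```

Run:
```python
from h import *
s=read_state();im=snapshot("wrist");cv2.imwrite("pics/w4.png",im)
import pickle;pickle.dump(s,open("w4.pkl","wb"));print(s['tool_pos'],s['tool_rot'],s['force'])
A=snapshot("scene");cv2.imwrite("pics/s4.png",A)
o=np.hstack([cv2.resize(im[40:340,150:450],(400,400),interpolation=2),cv2.resize(A[180:280,310:410],(400,400),interpolation=2)])
cv2.imwrite("pics/c4.png",o)
```

```text
[ 0.4258 -0.3049  0.2159] [-3.1415 -0.0002  1.6242] [-0.3598  0.3432 -0.0567]
```

View pics/c4.png

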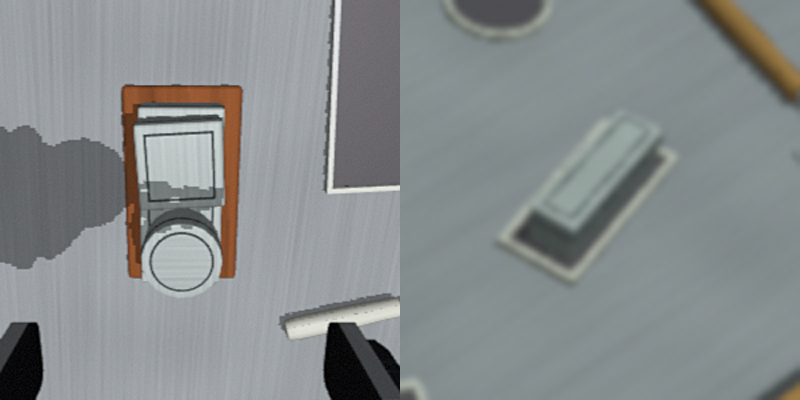

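The crop shows the long tin in its tray. The square lid's corners are at wrist pixels (251,132), (316,128), (318,192) and (255,196), and the round lid is centred near (286,234).

Run:
```python
from h import *
import pickle;s=pickle.load(open("w4.pkl","rb"));c=cam("wrist",s);ca=cam("scene");im=cv2.imread("pics/w4.png");g=cv2.cvtColor(im,6)
p=np.float32([[251.2,132.2],[316.5,127.8],[318,192.3],[255,196]])
w=plane(c,p,.086);print(w,w.mean(0),np.linalg.norm(np.diff(w,axis=0),axis=1))
for i,j in((0,1),(3,2),(1,2),(0,3)):d=w[j]-w[i];print(np.degrees(np.arctan2(d[1],d[0])))
r=plane(c,[[256,236],[316.5,236],[286,263],[286,205.5]],.086);print("round",r,r[:2].mean(0),np.linalg.norm(r[1]-r[0]))
print("expected square centre px in scene", proj(ca,[*w.mean(0),.086]),"round",proj(ca,[*r[:2].mean(0),.086]))
A=cv2.imread("pics/s4.png")
cv2.imwrite("pics/c5.png",cv2.resize(A[235:325,90:180],(400,400),interpolation=2))
```

```text
[[ 0.3947 -0.2647]
 [ 0.448  -0.2583]
 [ 0.4536 -0.3132]
 [ 0.3992 -0.3194]] [ 0.4239 -0.2889] [0.0536 0.0551 0.0548]
6.828224278302278
6.5264845089395935
-84.14263944949128
-85.31897704246119
round [[ 0.401  -0.3571]
 [ 0.4555 -0.3543]
 [ 0.4295 -0.3828]
 [ 0.4265 -0.3267]] [ 0.4283 -0.3557] 0.054577498205524835
expected square centre px in scene [[141.5962 264.4605]] round [[115.1541 280.1193]]
```

View pics/c5.png

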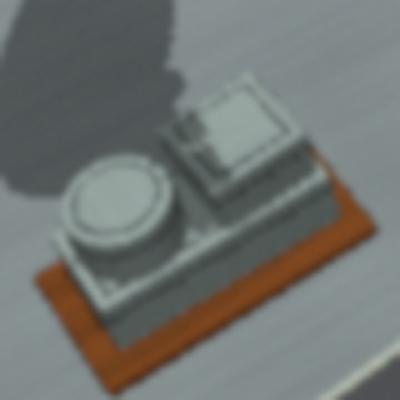

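Run:
```python
from h import *
import pickle;s=pickle.load(open("w4.pkl","rb"));c=cam("wrist",s);ca=cam("scene")
print(tri(c,(285.2,162),ca,(143.3,265.1)),tri(c,(286.2,235),ca,(116.5,280.5)))
```

```text
(array([ 0.4245, -0.2873,  0.0828]), np.float64(0.0029857623222724282)) (array([ 0.4288, -0.3544,  0.0842]), np.float64(0.0022528798943837964))
```

>>> servo_tool:
  moves:
    - [0.016, 0, 0.02, 0, 0, -0.05, -1]
    - [0, 0, 0.04, 0, 0, 0, -1]
    - [0, 0, 0.045, 0, 0, 0, -1]
    - [0, 0, 0.04, 0, 0, 0, -1]
    - [0, 0, 0.03, 0, 0, 0, -1]
    - [0, 0, 0.02, 0, 0, 0, -1]
    - [0, 0, 0.01, 0, 0, 0, -1]
    - [0, 0, 0, 0, 0, 0, -1]

```text
clock: 13.5
tool_pos: [0.4248, -0.2888, 0.0107]
tool_rot: [-3.141, -0.001, 1.674]
force: [-0.9, 0.5, 0.7]
grip_width: 0.0856
gripper_force: 0.0
```

Heights check out at about 0.083. Close and lift.

>>> servo_tool:
  moves:
    - [0, 0, 0.003, 0, 0, 0, -1]
    - [0, 0, 0, 0, 0, 0, 1]
    - [0, 0, 0, 0, 0, 0, 1]
    - [0, 0, 0, 0, 0, 0, 1]
    - [0, 0, 0, 0, 0, 0, 1]

```text
clock: 14.12
tool_pos: [0.4252, -0.2898, 0.0087]
tool_rot: [3.141, 0.001, 1.673]
force: [-0.8, 0.6, 5.9]
grip_width: 0.0557
gripper_force: 44.0
```

>>> servo_tool:
  moves:
    - [0, 0, -0.01, 0, 0, 0, 1]
    - [0, 0, -0.03, 0, 0, 0, 1]
    - [0, 0, -0.04, 0, 0, 0.05, 1]
    - [0, 0, -0.04, 0, 0, 0.09, 1]
    - [0, 0, -0.03, 0, 0, 0.09, 1]
    - [0, 0, 0, 0, 0, 0.09, 1]
    - [0, 0, 0, 0, 0, 0.09, 1]
    - [0, 0, 0, 0, 0, 0.095, 1]

```text
clock: 15.12
tool_pos: [0.4244, -0.289, 0.1581]
tool_rot: [-3.141, -0.0, 1.165]
force: [-0.4, -0.5, -1.4]
grip_width: 0.0555
gripper_force: 43.4
```

>>> servo_tool:
  moves:
    - [0.015, 0.0045, 0, 0, 0, 0, 1]
    - [0.03, 0.009, 0, 0, 0, 0, 1]
    - [0.04, 0.012, 0, 0, 0, 0, 1]
    - [0.04, 0.012, 0, 0, 0, 0, 1]
    - [0.04, 0.012, 0, 0, 0, 0, 1]
    - [0.04, 0.012, 0, 0, 0, 0, 1]
    - [0.04, 0.012, 0, 0, 0, 0, 1]
    - [0.04, 0.012, 0, 0, 0, 0, 1]

```text
clock: 16.12
tool_pos: [0.616, -0.0583, 0.1578]
tool_rot: [-3.141, -0.0, 1.17]
force: [-1.0, -0.4, -0.5]
grip_width: 0.0556
gripper_force: 43.4
```

>>> servo_tool:
  moves:
    - [0.04, 0.012, 0, 0, 0, 0, 1]
    - [0.025, 0.0075, 0, 0, 0, 0, 1]
    - [0.0106, 0.0038, 0, 0, 0, 0, 1]
    - [0, 0, 0, 0, 0, 0, 1]
    - [0, 0, 0, 0, 0, 0, 1]

```text
clock: 16.75
tool_pos: [0.6655, -0.001, 0.158]
tool_rot: [-3.141, 0.001, 1.167]
force: [0.2, 0.0, -1.9]
grip_width: 0.0555
gripper_force: 43.3
```

Run:
```python
from h import *
s=read_state();im=snapshot("wrist");cv2.imwrite("pics/w5.png",im)
import pickle;pickle.dump(s,open("w5.pkl","wb"));print(s['tool_pos'],s['tool_rot'],s['grip_width'],s['gripper_force'])
```

```text
[ 0.6655 -0.001   0.158 ] [-3.1409  0.0007  1.1673] 0.05548365808895437 43.33493649959564
```

View pics/w5.png

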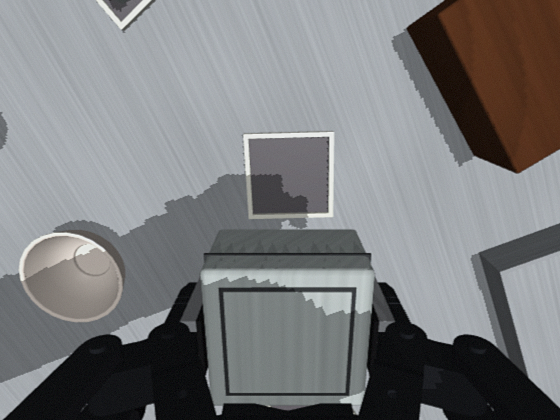

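The square tray is fully visible, with outer corners at (244,133), (334,132), (332,216) and (249,218). The tin is held level, with its front bottom edge at row 232.

Run:
```python
from h import *
import pickle;s=pickle.load(open("w5.pkl","rb"));c=cam("wrist",s)
w=plane(c,[[244,133],[334,132],[332,217],[249,218]],.007);print(w.mean(0),np.linalg.norm(np.diff(w,axis=0),axis=1))
for i,j in((0,1),(3,2),(2,1),(3,0)):d=w[j]-w[i];print(np.degrees(np.arctan2(d[1],d[0])))
yaw=s['tool_rot'][2];u=np.array([np.cos(yaw),np.sin(yaw)]);b=s['tool_pos'][2]+.0413
t=plane(c,[[203,267],[371,267]],b+.036);e=plane(c,[[215,232],[357,232]],b);print(np.linalg.norm(t[1]-t[0]),np.linalg.norm(e[1]-e[0]),t.mean(0)-u*.028,e.mean(0)-u*.028)
d=w.mean(0)-(t.mean(0)+e.mean(0))/2+u*.028;v=np.array([u[1],-u[0]]);print("shift tool x,y",d@u,d@v)
```

```text
[ 0.6681 -0.0031] [0.0789 0.0796 0.0786]
-22.523064999637675
-22.422450335333078
67.84658933675273
68.09433582552742
0.0517276575653633 0.05709388298336462 [ 0.6665 -0.0003] [ 0.6648 -0.0034]
shift tool x,y -0.00023481292591312489 0.0027901567092352016
```

>>> servo_tool:
  moves:
    - [0, 0.002, 0.02, 0, 0, 0, 1]
    - [0, 0, 0.04, 0, 0, 0, 1]
    - [0, 0, 0.04, 0, 0, 0, 1]
    - [0, 0, 0.04, 0, 0, 0, 1]
    - [0, 0, 0.03, 0, 0, 0, 1]
    - [0, 0, 0.015, 0, 0, 0, 1]
    - [0, 0, 0.005, 0, 0, 0, 1]
    - [0, 0, 0, 0, 0, 0, 1]

```text
clock: 17.8
tool_pos: [0.669, -0.0014, -0.0311]
tool_rot: [3.14, -0.001, 1.167]
force: [0.3, 0.4, -1.9]
grip_width: 0.0553
gripper_force: 43.3
```

>>> servo_tool:
  moves:
    - [0, 0, 0.0015, 0, 0, 0, 1]
    - [0, 0, 0.0015, 0, 0, 0, 1]
    - [0, 0, 0, 0, 0, 0, 1]

```text
clock: 18.18
tool_pos: [0.6684, -0.0011, -0.0347]
tool_rot: [3.141, -0.0, 1.168]
force: [-0.7, 0.3, -1.6]
grip_width: 0.0552
gripper_force: 43.3
```

>>> servo_tool:
  moves:
    - [0, 0, 0.0015, 0, 0, 0, 1]
    - [0, 0, 0.0015, 0, 0, 0, 1]
    - [0, 0, 0, 0, 0, 0, 1]

```text
clock: 18.55
tool_pos: [0.6681, -0.0011, -0.0382]
tool_rot: [-3.141, 0.0, 1.168]
force: [-0.4, 0.5, -2.3]
grip_width: 0.056
gripper_force: 43.2
```

>>> servo_tool:
  moves:
    - [0, 0, 0.0015, 0, 0, 0, 1]
    - [0, 0, 0, 0, 0, 0, 1]

```text
clock: 18.8
tool_pos: [0.6682, -0.0011, -0.0383]
tool_rot: [3.141, -0.0, 1.168]
force: [-2.8, -0.1, 4.5]
grip_width: 0.0556
gripper_force: 44.1
```

>>> servo_tool:
  moves:
    - [0, 0, 0, 0, 0, 0, -1]
    - [0, 0, 0, 0, 0, 0, -1]
    - [0, 0, 0, 0, 0, 0, -1]
    - [0, 0, -0.02, 0, 0, 0, -1]
    - [0, 0, -0.05, 0, 0, 0, -1]
    - [0, 0, -0.06, 0, 0, 0, -1]
    - [0, 0, -0.06, 0, 0, 0, -1]
    - [0, 0, -0.06, 0, 0, 0, -1]

```text
clock: 19.8
tool_pos: [0.6691, -0.0015, 0.2126]
tool_rot: [3.139, -0.0, 1.167]
force: [1.0, -0.1, -0.2]
grip_width: 0.0852
gripper_force: 0.0
```

>>> servo_tool:
  moves:
    - [-0.052, -0.0102, 0, 0, 0, 0, -1]
    - [-0.0525, -0.0102, 0, 0, 0, 0, -1]
    - [-0.0525, -0.0102, 0, 0, 0, 0, -1]
    - [-0.0525, -0.0102, 0, 0, 0, 0, -1]
    - [-0.0525, -0.0102, 0, 0, 0, 0, -1]
    - [-0.0525, -0.0102, 0, 0, 0, 0, -1]
    - [-0.0525, -0.0102, 0, 0, 0, 0, -1]
    - [-0.0525, -0.0102, 0, 0, 0, 0, -1]

```text
clock: 20.8
tool_pos: [0.4281, -0.3573, 0.2107]
tool_rot: [3.14, 0.001, 1.168]
force: [-0.2, 0.7, 0.1]
grip_width: 0.0853
gripper_force: 0.0
```

>>> servo_tool:
  moves:
    - [0, 0, 0, 0, 0, -0.091, -1]
    - [0, 0, 0, 0, 0, -0.091, -1]
    - [0, 0, 0, 0, 0, -0.091, -1]
    - [0, 0, 0, 0, 0, -0.091, -1]
    - [0, 0, 0, 0, 0, -0.091, -1]
    - [0, 0, 0, 0, 0, 0, -1]
    - [0, 0, 0, 0, 0, 0, -1]

```text
clock: 21.68
tool_pos: [0.4288, -0.3554, 0.2105]
tool_rot: [3.141, 0.001, 1.621]
force: [0.1, -0.0, -0.2]
grip_width: 0.0852
gripper_force: 0.0
```

Run:
```python
from h import *
s=read_state();im=snapshot("wrist");cv2.imwrite("pics/w6.png",im)
import pickle;pickle.dump(s,open("w6.pkl","wb"));print(s['tool_pos'],s['tool_rot'],s['force'])
A=snapshot("scene");cv2.imwrite("pics/s6.png",A)
o=np.hstack([cv2.resize(im[40:340,150:450],(400,400),interpolation=2),cv2.resize(A[240:340,255:355],(400,400),interpolation=2)])
cv2.imwrite("pics/c6.png",o)
```

```text
[ 0.4288 -0.3554  0.2105] [3.1413 0.0007 1.6214] [ 0.1171 -0.0379 -0.1732]
```

View pics/c6.png

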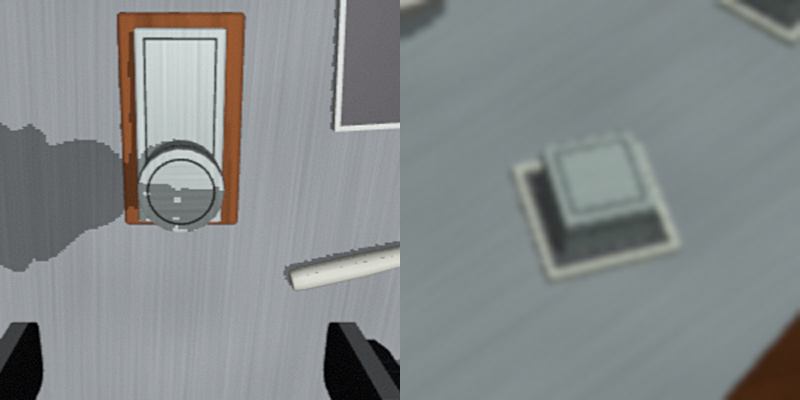

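The square tin stands in its tray. The round lid is now at wrist pixel (286,182), and the large lid's far corners are at (252,61) and (318,61).

Run:
```python
from h import *
import pickle;s=pickle.load(open("w6.pkl","rb"));c=cam("wrist",s);ca=cam("scene")
print("round",plane(c,[285.7,181.8],.086)-s['tool_pos'][:2])
w=plane(c,[[252,61],[318,61]],.05);print("large far corners",w,np.linalg.norm(w[1]-w[0]))
```

```text
round [[-0.0006  0.0011]]
large far corners [[ 0.3948 -0.2596]
 [ 0.4508 -0.2568]] 0.056059680415286625
```

>>> servo_tool:
  moves:
    - [0, 0, 0.02, 0, 0, 0, -1]
    - [0, 0, 0.04, 0, 0, 0, -1]
    - [0, 0, 0.04, 0, 0, 0, -1]
    - [0, 0, 0.04, 0, 0, 0, -1]
    - [0, 0, 0.025, 0, 0, 0, -1]
    - [0, 0, 0, 0, 0, 0, -1]

```text
clock: 22.52
tool_pos: [0.4269, -0.3536, 0.0436]
tool_rot: [-3.138, -0.003, 1.622]
force: [-0.8, 0.2, 0.9]
grip_width: 0.0852
gripper_force: 0.0
```

>>> servo_tool:
  moves:
    - [0, 0, 0.025, 0, 0, 0, -1]
    - [0, 0, 0.012, 0, 0, 0, -1]
    - [0, 0, 0, 0, 0, 0, -1]
    - [0, 0, 0, 0, 0, 0, 1]
    - [0, 0, 0, 0, 0, 0, 1]
    - [0, 0, 0, 0, 0, 0, 1]
    - [0, 0, 0, 0, 0, 0, 1]

```text
clock: 23.4
tool_pos: [0.4294, -0.3557, 0.0098]
tool_rot: [3.14, 0.002, 1.623]
force: [0.0, 1.2, 6.3]
grip_width: 0.0549
gripper_force: 42.8
```

>>> servo_tool:
  moves:
    - [0, 0, -0.01, 0, 0, 0, 1]
    - [0, 0, -0.03, 0, 0, 0, 1]
    - [0, 0, -0.04, 0, 0, 0, 1]
    - [0, 0, -0.04, 0, 0, 0, 1]
    - [0.01, 0, -0.03, 0, 0, 0, 1]
    - [0.02, 0.0012, 0, 0, 0, 0, 1]
    - [0.032, 0.0012, 0, 0, 0, 0, 1]
    - [0.045, 0.0012, 0, 0, 0, 0, 1]
  newtons: 50

```text
clock: 24.4
tool_pos: [0.4256, -0.2462, 0.157]
tool_rot: [-3.14, -0.002, 1.622]
force: [0.1, 0.6, -1.5]
grip_width: 0.0547
gripper_force: 53.2
```

>>> servo_tool:
  moves:
    - [0.045, 0.0012, 0, 0, 0, 0, 1]
    - [0.045, 0.0012, 0, 0, 0, 0, 1]
    - [0.045, 0.0012, 0, 0, 0, 0, 1]
    - [0.045, 0.0012, 0, 0, 0, 0, 1]
    - [0.045, 0.0012, 0, 0, 0, 0, 1]
    - [0.045, 0.0012, 0, 0, 0, 0, 1]
    - [0.045, 0.0012, 0, 0, 0, 0, 1]
    - [0.045, 0.0012, 0, 0, 0, 0, 1]

```text
clock: 25.4
tool_pos: [0.4153, 0.1136, 0.1571]
tool_rot: [-3.139, 0.0, 1.623]
force: [0.6, -0.1, -1.8]
grip_width: 0.0547
gripper_force: 53.2
```

>>> servo_tool:
  moves:
    - [0.045, 0.0012, 0, 0, 0, 0, 1]
    - [0.045, 0.0012, 0, 0, 0, 0, 1]
    - [0.045, 0.0012, 0, 0, 0, 0, 1]
    - [0.035, 0.0012, 0, 0, 0, 0, 1]
    - [0.025, 0.0006, 0, 0, 0, 0, 1]
    - [0.015, 0, 0, 0, 0, 0, 1]
    - [0, 0, 0, 0, 0, 0, 1]
    - [0, 0, 0, 0, 0, 0, 1]

```text
clock: 26.4
tool_pos: [0.4114, 0.3209, 0.1581]
tool_rot: [-3.141, 0.001, 1.622]
force: [-0.7, -0.4, -0.7]
grip_width: 0.0547
gripper_force: 53.2
```

Run:
```python
from h import *
s=read_state();im=snapshot("wrist");cv2.imwrite("pics/w7.png",im)
import pickle;pickle.dump(s,open("w7.pkl","wb"));print(s['tool_pos'],s['tool_rot'],s['grip_width'],s['gripper_force'])
A=cv2.imread("pics/scene0.png")
o=np.zeros((420,800,3),np.uint8);o[:,:560]=im;o[:240,560:]=cv2.resize(A[130:210,290:370],(240,240),interpolation=2)
cv2.imwrite("pics/c7.png",o)
```

```text
[0.4114 0.3209 0.1581] [-3.1406  0.0013  1.6223] 0.054671074270335254 53.216103315353394
```

View pics/c7.png

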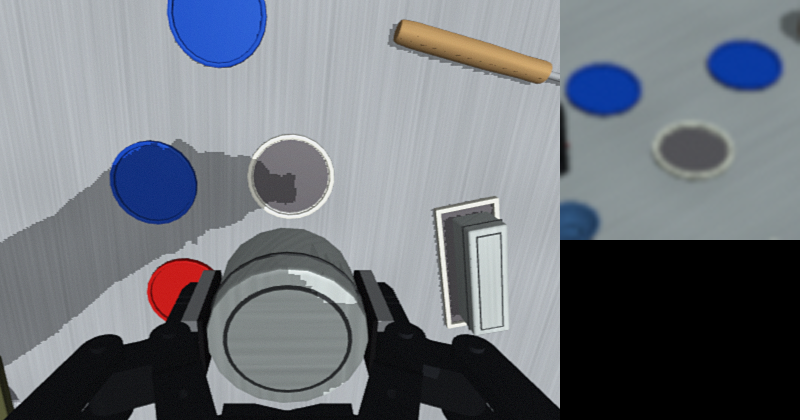

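Candidates for the round tray: blue (154,182), blue (217,18), red (185,290) and white with a grey floor at (291,176). Only the white one fits the text, and the enlarged crop confirms it.

Run:
```python
from h import *
import pickle;s=pickle.load(open("w7.pkl","rb"));c=cam("wrist",s)
w=plane(c,[[248,175.5],[334,175.5],[291,134],[291,217]],.007);ctr=(w[:2].mean(0)+w[2:].mean(0))/2;print(w,ctr,np.linalg.norm(w[1]-w[0]),np.linalg.norm(w[2]-w[3]))
print("tri",tri(c,(291,175.5),cam("side"),(239.5,317.1)))
b=s['tool_pos'][2]+.0405
l=plane(c,[[223,338],[352,338],[287,285],[287,392]],b+.036);print("lid",l[:2].mean(0),l[2:].mean(0),np.linalg.norm(l[1]-l[0]),np.linalg.norm(l[2]-l[3]))
yaw=s['tool_rot'][2];u=np.array([np.cos(yaw),np.sin(yaw)]);v=np.array([u[1],-u[0]]);d=ctr-l[:2].mean(0);print("shift",d@u,d@v)
```

```text
[[0.3763 0.3188]
 [0.4546 0.3228]
 [0.4134 0.3583]
 [0.4176 0.2805]] [0.4155 0.3201] 0.07836577341748385 0.07787569489102111
tri (array([0.4154, 0.3194, 0.0023]), np.float64(0.0005517439029108967))
lid [0.4119 0.3229] [0.4118 0.3215] 0.04304519742257197 0.04321631207335328
shift -0.002958432669355039 0.0034609009542213047
```

>>> servo_tool:
  moves:
    - [-0.002, 0.003, 0.02, 0, 0, 0, 1]
    - [0, 0, 0.04, 0, 0, 0, 1]
    - [0, 0, 0.04, 0, 0, 0, 1]
    - [0, 0, 0.04, 0, 0, 0, 1]
    - [0, 0, 0.03, 0, 0, 0, 1]
    - [0, 0, 0.015, 0, 0, 0, 1]
    - [0, 0, 0.006, 0, 0, 0, 1]
    - [0, 0, 0, 0, 0, 0, 1]

```text
clock: 27.45
tool_pos: [0.4157, 0.3204, -0.0319]
tool_rot: [3.141, -0.001, 1.622]
force: [0.9, -0.1, -0.4]
grip_width: 0.0549
gripper_force: 53.2
```

>>> servo_tool:
  moves:
    - [0, 0, 0.0015, 0, 0, 0, 1]
    - [0, 0, 0.0015, 0, 0, 0, 1]
    - [0, 0, 0, 0, 0, 0, 1]

```text
clock: 27.82
tool_pos: [0.4152, 0.3204, -0.0352]
tool_rot: [3.141, -0.0, 1.623]
force: [-0.7, -0.7, -2.0]
grip_width: 0.0552
gripper_force: 53.2
```

>>> servo_tool:
  moves:
    - [0, 0, 0.0015, 0, 0, 0, 1]
    - [0, 0, 0.001, 0, 0, 0, 1]
    - [0, 0, 0, 0, 0, 0, 1]

```text
clock: 28.2
tool_pos: [0.4151, 0.3205, -0.0372]
tool_rot: [3.141, -0.001, 1.623]
force: [-3.4, -0.4, 6.7]
grip_width: 0.0554
gripper_force: 56.2
```

>>> servo_tool:
  moves:
    - [0, 0, 0, 0, 0, 0, -1]
    - [0, 0, 0, 0, 0, 0, -1]
    - [0, 0, 0, 0, 0, 0, -1]
    - [0, 0, -0.02, 0, 0, 0, -1]
    - [0, 0, -0.05, 0, 0, 0, -1]
    - [0, 0, -0.06, 0, 0, 0, -1]
    - [0, 0, -0.06, 0, 0, 0, -1]
    - [0, 0, -0.05, 0, 0, 0, -1]

```text
clock: 29.2
tool_pos: [0.4152, 0.3203, 0.2045]
tool_rot: [3.14, -0.001, 1.623]
force: [0.8, 0.4, -0.1]
grip_width: 0.0859
gripper_force: 0.0
```

>>> servo_tool:
  moves:
    - [-0.05, -0.0018, 0, 0, 0, 0, -1]
    - [-0.054, -0.0018, 0, 0, 0, 0, -1]
    - [-0.054, -0.0018, 0, 0, 0, 0, -1]
    - [-0.054, -0.0018, 0, 0, 0, 0, -1]
    - [-0.054, -0.0018, 0, 0, 0, 0, -1]
    - [-0.054, -0.0018, 0, 0, 0, 0, -1]
    - [-0.054, -0.0018, 0, 0, 0, 0, -1]
    - [-0.054, -0.0018, 0, 0, 0, 0, -1]

```text
clock: 30.2
tool_pos: [0.4226, -0.1096, 0.202]
tool_rot: [3.141, -0.0, 1.623]
force: [0.7, -0.2, -0.1]
grip_width: 0.0855
gripper_force: 0.0
```

>>> servo_tool:
  moves:
    - [-0.054, -0.0018, 0, 0, 0, 0, -1]
    - [-0.054, -0.0018, 0, 0, 0, 0, -1]
    - [-0.054, -0.0018, 0, 0, 0, 0, -1]
    - [-0.054, -0.0022, 0, 0, 0, 0, -1]
    - [0, 0, 0, 0, 0, 0, -1]
    - [0, 0, 0, 0, 0, 0, -1]

```text
clock: 30.95
tool_pos: [0.426, -0.3235, 0.2015]
tool_rot: [-3.141, -0.001, 1.622]
force: [-0.5, -0.2, 0.1]
grip_width: 0.0852
gripper_force: 0.0
```

Run:
```python
from h import *
s=read_state();im=snapshot("wrist");cv2.imwrite("pics/w8.png",im)
import pickle;pickle.dump(s,open("w8.pkl","wb"));print(s['tool_pos'],s['tool_rot'],s['force'])
A=snapshot("scene");cv2.imwrite("pics/s8.png",A);c=cam("wrist",s);ca=cam("scene")
# large lid: bright low-saturation region inside the orange board
hsv=cv2.cvtColor(im,40);m=cv2.inRange(hsv,(3,120,40),(20,255,255))
k=max(cv2.findContours(m,0,1)[0],key=cv2.contourArea);bh=cv2.convexHull(k)
ins=np.zeros_like(m);cv2.fillConvexPoly(ins,bh,255);l=cv2.morphologyEx(cv2.bitwise_and(ins,cv2.bitwise_not(m)),2,np.ones((9,9)))
# keep bright lid (exclude dark side walls)
l[(im.max(2)<120)]=0
k=max(cv2.findContours(l,0,1)[0],key=cv2.contourArea);r=cv2.minAreaRect(k);q=cv2.boxPoints(r);print("px",q)
w=plane(c,q,.05);print(w,w.mean(0),np.linalg.norm(np.diff(w,axis=0),axis=1))
print("board",cv2.minAreaRect((plane(c,bh[:,0].astype(float),.01)*1000).astype(np.float32)))
# same in scene for height
hs=cv2.cvtColor(A,40);print("expected scene px",proj(ca,np.c_[w,np.full(4,.05)]))
```

```text
[ 0.426  -0.3235  0.2015] [-3.1405 -0.0015  1.6222] [-0.4598 -0.2276  0.1028]
px [[252. 101.]
 [321. 101.]
 [321. 238.]
 [252. 238.]]
[[ 0.3931 -0.2596]
 [ 0.4521 -0.2566]
 [ 0.4623 -0.3838]
 [ 0.3957 -0.3872]] [ 0.4258 -0.3218] [0.059  0.1276 0.0667]
board ((426.23870849609375, -324.78607177734375), (89.71685028076172, 156.6065216064453), 2.882507801055908)
expected scene px [[150.4219 259.375 ]
 [162.6625 274.6851]
 [113.6294 305.715 ]
 [100.7411 286.5316]]
```

>>> servo_tool:
  moves:
    - [0, 0, 0.03, 0, 0, 0, -1]
    - [0, 0, 0.045, 0, 0, 0, -1]
    - [0, 0, 0.045, 0, 0, 0, -1]
    - [0, 0, 0.045, 0, 0, 0, -1]
    - [0, 0, 0.03, 0, 0, 0, -1]
    - [0, 0, 0.02, 0, 0, 0, -1]
    - [0, 0, 0.01, 0, 0, 0, -1]
    - [0, 0, 0, 0, 0, 0, -1]

```text
clock: 32.05
tool_pos: [0.4265, -0.3231, -0.0231]
tool_rot: [-3.141, -0.001, 1.624]
force: [0.1, -0.4, 0.6]
grip_width: 0.0855
gripper_force: 0.0
```

>>> servo_tool:
  moves:
    - [0, 0, 0.004, 0, 0, 0, -1]
    - [0, 0, 0, 0, 0, 0, -1]
    - [0, 0, 0, 0, 0, 0, 1]
    - [0, 0, 0, 0, 0, 0, 1]
    - [0, 0, 0, 0, 0, 0, 1]
    - [0, 0, 0, 0, 0, 0, 1]
  newtons: 80

```text
clock: 32.8
tool_pos: [0.4269, -0.3245, -0.0263]
tool_rot: [3.141, 0.001, 1.623]
force: [0.1, -0.6, 6.2]
grip_width: 0.059
gripper_force: 87.4
```

>>> servo_tool:
  moves:
    - [0, 0, -0.01, 0, 0, 0, 1]
    - [0, 0, -0.03, 0, 0, 0, 1]
    - [0, 0, -0.04, 0, 0, -0.026, 1]
    - [0, 0, -0.04, 0, 0, -0.026, 1]
    - [0.0066, 0.016, 0, 0, 0, 0, 1]
    - [0.0131, 0.0318, 0, 0, 0, 0, 1]
    - [0.0164, 0.0398, 0, 0, 0, 0, 1]
    - [0.0164, 0.0398, 0, 0, 0, 0, 1]

```text
clock: 33.8
tool_pos: [0.5482, -0.2568, 0.091]
tool_rot: [-3.139, -0.002, 1.675]
force: [0.4, -1.2, -2.7]
grip_width: 0.0591
gripper_force: 86.9
```

>>> servo_tool:
  moves:
    - [0.0092, 0.0222, 0, 0, 0, 0, 1]
    - [0.004, 0.0094, 0, 0, 0, 0, 1]
    - [0, 0, 0, 0, 0, 0, 1]
    - [0, 0, 0, 0, 0, 0, 1]

```text
clock: 34.3
tool_pos: [0.5765, -0.2424, 0.0924]
tool_rot: [-3.14, -0.001, 1.674]
force: [0.0, 0.1, -3.1]
grip_width: 0.0587
gripper_force: 86.8
```

Run:
```python
from h import *
s=read_state();im=snapshot("wrist");cv2.imwrite("pics/w9.png",im);c=cam("wrist",s)
import pickle;pickle.dump(s,open("w9.pkl","wb"));print(s['tool_pos'],s['tool_rot'],s['grip_width'],s['gripper_force'])
ax=np.radians(96);u=np.array([np.cos(ax),np.sin(ax)]);v=np.array([u[1],-u[0]]);C=np.array([.578,-.2415])
q=np.array([[*(C+a*.042*v+b*.078*u),.007] for a,b in((-1,1),(1,1),(1,-1),(-1,-1))]);print("expected rim outer px",proj(c,q))
# visible white rim extents beyond the tin
hsv=cv2.cvtColor(im,40);m=cv2.inRange(im,(195,195,195),(255,255,255))
for k in cv2.findContours(m,0,1)[0]:
    if cv2.contourArea(k)>60:print(cv2.boundingRect(k),cv2.contourArea(k))
```

```text
[ 0.5765 -0.2424  0.0924] [-3.1398 -0.0005  1.6739] 0.05871071252488699 86.84450626373291
expected rim outer px [[226.5275  86.0953]
 [350.7631  85.8157]
 [340.4723 287.7114]
 [237.0983 287.8603]]
(332, 169, 33, 49) 772.5
(261, 169, 66, 66) 1408.0
(246, 169, 14, 79) 366.5
(352, 148, 35, 101) 867.5
(335, 148, 15, 14) 90.5
(227, 87, 123, 38) 776.0
```

The visible rim box (x 227–350, top row 87) matches the projected tray at (0.578, −0.2415). Lowering.

>>> servo_tool:
  moves:
    - [0.001, 0.0015, 0.02, 0, 0, 0, 1]
    - [0, 0, 0.035, 0, 0, 0, 1]
    - [0, 0, 0.035, 0, 0, 0, 1]
    - [0, 0, 0.02, 0, 0, 0, 1]
    - [0, 0, 0.008, 0, 0, 0, 1]
    - [0, 0, 0.002, 0, 0, 0, 1]
    - [0, 0, 0, 0, 0, 0, 1]

```text
clock: 35.22
tool_pos: [0.58, -0.2416, -0.026]
tool_rot: [3.14, 0.001, 1.674]
force: [0.4, 0.3, -2.6]
grip_width: 0.0591
gripper_force: 86.9
```

>>> servo_tool:
  moves:
    - [0, 0, 0.0015, 0, 0, 0, 1]
    - [0, 0, 0.0015, 0, 0, 0, 1]
    - [0, 0, 0, 0, 0, 0, 1]

```text
clock: 35.6
tool_pos: [0.5793, -0.241, -0.0299]
tool_rot: [3.142, 0.0, 1.675]
force: [0.3, -0.2, -3.1]
grip_width: 0.0595
gripper_force: 86.9
```

>>> servo_tool:
  moves:
    - [0, 0, 0.0015, 0, 0, 0, 1]
    - [0, 0, 0.0015, 0, 0, 0, 1]
    - [0, 0, 0, 0, 0, 0, 1]

```text
clock: 35.98
tool_pos: [0.5793, -0.241, -0.0331]
tool_rot: [-3.141, -0.0, 1.675]
force: [-0.7, 0.3, -2.7]
grip_width: 0.0593
gripper_force: 87.1
```

>>> servo_tool:
  moves:
    - [0, 0, 0.001, 0, 0, 0, 1]
    - [0, 0, 0.001, 0, 0, 0, 1]
    - [0, 0, 0, 0, 0, 0, 1]

```text
clock: 36.35
tool_pos: [0.5793, -0.2411, -0.0333]
tool_rot: [3.141, 0.0, 1.675]
force: [-3.3, 2.3, 8.3]
grip_width: 0.0593
gripper_force: 88.2
```

Contact. Release, lift and back away toward the middle for a last look.

>>> servo_tool:
  moves:
    - [0, 0, 0, 0, 0, 0, -1]
    - [0, 0, 0, 0, 0, 0, -1]
    - [0, 0, 0, 0, 0, 0, -1]
    - [0, 0, -0.02, 0, 0, 0, -1]
    - [0, 0, -0.05, 0, 0, 0, -1]
    - [0, 0, -0.06, 0, 0, 0, -1]
    - [0, 0, -0.06, 0, 0, 0, -1]
    - [0, 0, -0.06, 0, 0, 0, -1]

```text
clock: 37.35
tool_pos: [0.5791, -0.241, 0.2169]
tool_rot: [3.141, 0.0, 1.675]
force: [1.1, -1.4, -0.4]
grip_width: 0.0855
gripper_force: 0.0
```

>>> servo_tool:
  moves:
    - [0, -0.03, -0.02, 0, 0, 0, -1]
    - [0, -0.03, -0.02, 0, 0, 0, -1]
    - [0, -0.03, -0.02, 0, 0, 0, -1]
    - [0, 0, 0, 0, 0, 0, -1]
    - [0, 0, 0, 0, 0, 0, -1]

```text
clock: 37.98
tool_pos: [0.4902, -0.2504, 0.2746]
tool_rot: [3.141, -0.0, 1.675]
force: [0.2, -0.6, -0.3]
grip_width: 0.0853
gripper_force: 0.0
```

Run:
```python
from h import *
A=snapshot("scene");B=snapshot("side");W=snapshot("wrist")
f=lambda im,x,y,w,s:cv2.resize(im[y:y+w,x:x+w],(s,s),interpolation=2)
top=np.hstack([f(A,298,130,120,400),f(A,255,240,100,400)])[:300]
o=np.zeros((600,800,3),np.uint8)
o[:300,:300]=f(A,297,130,120,300);o[:300,300:600]=f(A,255,242,90,300);o[300:,:300]=f(A,145,265,105,300);o[300:,300:600]=f(B,265,135,105,300);o[300:500,600:]=f(B,190,265,100,200);o[:200,600:]=f(W,160,0,400,200)
cv2.imwrite("pics/fin.png",o);print(read_state()['tool_pos'])
```

```text
[ 0.4902 -0.2501  0.2738]
```

View pics/fin.png

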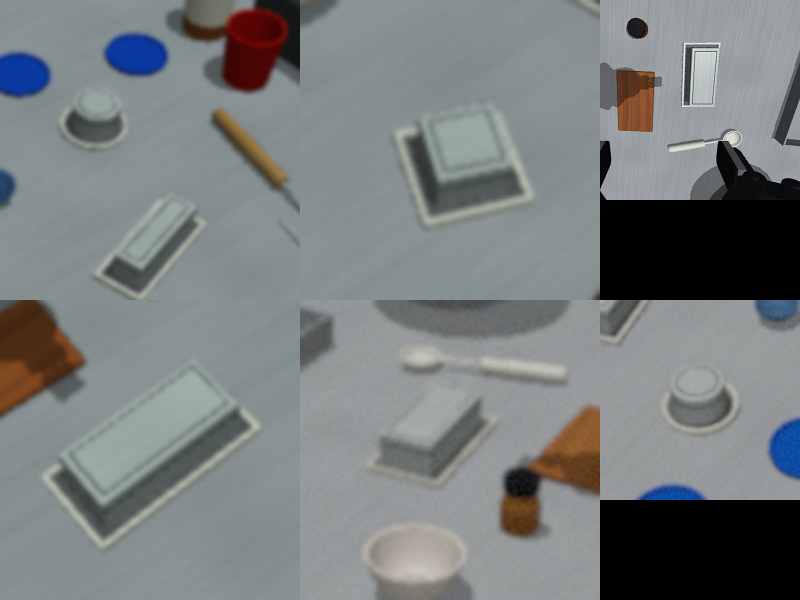

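The crops show all four tins flat inside their own trays: round (97,115), long (150,240), square (465,160) and large (150,440). The gripper is clear.

```bash
python3 -c "
from bench import *
print(hand_in())"
```

```text
the job is handed in; nothing more can be done
None
```

The job is handed in: in the last pictures all four tins stand flat and upright inside their own white trays, released, with the arm clear at 38 s; the first grasp closed on air because the fingertips sit about 40 mm short of the reported TCP, which I then corrected for.

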